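Close the teapot and caddies, then start the timer

ROBOT

A 6-joint arm with a two-finger parallel gripper is mounted at the origin on the work surface. World frame = base frame: x ahead of the robot, y to its left, z up, the work surface at z = 0. Lengths are in m, angles in rad, forces in N, time in s.
With the tool pointing down it reaches from about 0.3 to 0.825 m from the base axis. Payload 5.4 kg.
Tool frame: the origin (TCP) lies at the very end of the fingers, on their centre line; the grasp point (between the pads) lies 19 mm behind it; z points along the fingers, y is the line along which they close (so a half turn about z gives the same grasp; the last joint's range is limited). The gripper opens to 92 mm and grips with 3 to 60 N. Pads are 20 mm wide; open, the fingers measure 128 mm over their backs; the gripper's body (75 mm by 189 mm) begins 69 mm behind the grasp point.
Start: joints at [1.009, 0.158, 1.597, -0, 1.386, -0.21], TCP at [0.198, 0.54, 0.215] pointing down, gripper open.
Joint ranges: [-2.91, 2.91], [-0.94, 2.29], [0.18, 2.7], [-1.29, 4.43], [0.17, 2.64], [-3, 3]. Speed limits (rad/s): [2.57, 2.57, 3.14, 3.14, 3.14, 3.14].

INTERFACE

Orientations are given as a rotation vector (axis times angle).
In Python, from workcell import bot gives the robot as it stands. Calls block until the motion is done:
- bot.goto(position, orientation): joint-space move of the TCP to a pose.
- bot.line_to(position, rot=None, max_speed=0.15): straight line of the TCP; rot=None keeps the orientation; max_speed is the mean speed in m/s.
- bot.set_joints(angles): joint-space move.
- bot.set_gripper(opening, newtons=None): opening from 0.0 (shut) to 1.0 (fully open); newtons is the grip in N (None keeps the last); returns when the fingers have stopped.
- bot.hold(seconds).
- bot.inverse_kinematics(position, orientation): joint angles nearest the present ones, or None.
- bot.read_camera(name): name is "scene" or "top" or "wrist"; returns a dict with "pixels" (384x512x3 uint8, blue, green, red), "fx", "fy", "cx", "cy" (pixels), "R" (3x3) and "t" (3): a world point X has camera coordinates R X + t. Camera axes: x right, y down, z forward; pixel columns grow to the right and rows downward; lengths in m; the calibration is good to about 2 mm. A picture is of the moment at which its call begins. There is no depth.
A pose or a line that the arm cannot do raises bot.MotionError and nothing moves.
- bot.job_done(): hands the job in; it is judged then, once.
Readings, each from a call of its own:
- bot.current_clock(): time.
- bot.current_joints(): joint angles.
- bot.current_joint_vel(): joint speeds.
- bot.current_effort(): joint torques, N m.
- bot.current_ee_pos(): TCP position.
- bot.current_tool_rot(): TCP orientation.
- bot.current_contact_force(): force on the tool from outside, world axes, zero at the start.
- bot.current_ft_torque(): the same for the moment, N m.
- bot.current_opening(): opening from 0.0 (shut) to 1.0 (fully open).
- bot.current_grip_force(): force on a finger pad.
Only numpy, scipy, OpenCV 4.12 (cv2) and the standard library are available. Lean on these libraries where they do the work, as an engineer would, in place of code of your own. Each camera call takes 0.05 s, during which the arm holds its last target. There are 200 camera calls.

TASK

Make the tea tray ready to steep: put the teapot's lid on the pot and press it down fully home, and press down the raised lids of the green and the blue tea caddy until they too are fully home. Only then start the timer by pressing its white key all the way down and letting it up, and then its green key, without pressing the red one. Leave everything else on the tray standing where it is.

Things in the scene. Friction and masses are not known exactly. Their poses are not given: they have to be found in the camera images.
- tray: rectangular bamboo tray, fixed, 316 (its x) x 476 (its y) mm, rim 25 mm high, floor and walls 8 mm thick; origin under its centre. The pot, its lid, the caddies, jar, dish, glasses and tea bowl all stand on its floor, 8 mm above the sill
- pot: stainless teapot, loose, 0.7 kg; 116 mm across, 100 mm high to the rim; mouth 72 mm inside, 80 mm over the rim, on its axis. Spout to its +x and black handle to its -x, each reaching 98 mm from the axis, below rim height. A stiff black silicone seal lies 8 mm down in the mouth and can be pushed further down (9 N). Origin: centre of the underside, z up
- potlid: teapot's steel lid, loose, knob up, 90 g, 41 mm high; plug 63 mm across, 14 mm deep, under a 4 mm flange 82 mm across; black round flat-topped knob 24 mm across, from 20 to 41 mm height. Laid in the mouth its plug rests on the seal, flange 6 mm above the rim; fully home the flange lies on the rim, origin 86 mm above the pot's. Origin: centre of the plug's underside
- caddy_a: green tea caddy, standing loose, 0.3 kg, 72 mm across, 60 mm high without its lid; origin: centre of the underside
- caddy_b: blue tea caddy, otherwise like the green one
- caddy_a_top (a point): centre of the top of the green caddy's wooden push-in lid (72 mm across, 7 mm thick, flat); 68 mm above the caddy's origin when the lid is home
- caddy_b_top (a point): the same point on the blue caddy's lid
- caddy_a_lid (a joint): how far the green caddy's lid stands above fully home, in m (0 home, at most 0.010); it is stiff (about 8 N) and stays where it is left
- caddy_b_lid (a joint): the same for the blue caddy's lid
- timer: steel kitchen timer, fixed on the sill beside the tray, 150 (its x) x 90 (its y) x 28 mm; a row of three round spring keys 40 mm apart along its x, at its y = -16 mm; a small display, and a black knob (24 mm across, 12 mm high) at its x = 45, y = 26 mm; origin: centre of the underside
- tin: red and brass biscuit tin, fixed on the sill on the other side of the tray, 153 (its x) x 93 x 62 mm; origin: centre of the underside
- key_white_top (a point): centre of the top of the white key, 22 mm across, at the timer's -x end of the row
- key_white (a joint): how far the white key is pressed, in m: 0 up, 0.005 fully down (4 N); springs back
- key_red_top (a point): centre of the top of the red key, 22 mm across, in the middle of the row
- key_red (a joint): how far the red key is pressed, in m: 0 up, 0.005 fully down (4 N); springs back
- key_green_top (a point): centre of the top of the green key, 22 mm across, at the +x end of the row
- key_green (a joint): how far the green key is pressed, in m: 0 up, 0.005 fully down (4 N); springs back
- jar: tall closed glass jar with a steel twist cap, loose, 68 mm across, 140 mm high; origin: centre of the underside
- dish: small blue ceramic dish, loose, 80 mm across, 20 mm high; origin: centre of the underside
- teabowl: small terracotta tea bowl, loose, 60 mm across, 45 mm high; origin: centre of the underside
- glass_1: clear tea glass, loose, 60 mm across, 75 mm high; origin: centre of the underside
- glass_2: clear tea glass, loose, 60 mm across, 75 mm high; origin: centre of the underside
- glass_3: clear tea glass, loose, 60 mm across, 75 mm high; origin: centre of the underside
There are look-alikes about, which are no part of the job. What is shaped like the timer but orange or pink is not meant.

How it is judged:
By the outcome, as a careful person would: the job done as asked, in the order asked, and still so for the second after the job is handed in, with the robot touching nothing.
It also fails if it takes over 64 s, if anything falls off the work surface, if the arm or the gripper's body presses on something with over 40 N, if the wrist force passes 120 N, or if a joint passes its speed limit or range.

## Working session

There is one attempt and no reset: what is moved stays moved. The work goes in short steps, each a Python script; the robot and the scene stay as the last script left them, time stands still between calls to the robot, and variables do not carry over. Pictures are saved under pics/ and viewed, at most 10 in all, crops included, and the job is handed in when it is done.

```bash
mkdir -p pics; ls; python3 - <<'E'
from workcell import bot
import cv2,pickle
d={}
for n in("scene","top"):
    c=bot.read_camera(n); d[n]=c; cv2.imwrite(f"pics/{n}0.png",cv2.resize(c["pixels"],(800,600),interpolation=cv2.INTER_CUBIC))
    print(n,c["fx"],c["cx"],c["cy"],c["R"],c["t"])
pickle.dump(d,open("cams.pkl","wb"))
print(bot.current_clock(),bot.current_tool_rot())
E
```

```text
pics
scene 387.74800802089607 253.26366404419454 192.4788676429009 [[ 0.8736055   0.48658269  0.00712147]
 [ 0.27603068 -0.48342435 -0.83072737]
 [-0.40077486  0.72769374 -0.55663392]] [-0.45964644 -0.0387631   1.31266838]
top 386.81221466465104 251.9613561282655 193.7791183122081 [[ 0.02752057 -0.99961609  0.00320739]
 [-0.97869499 -0.0275974  -0.20345639]
 [ 0.2034668   0.00246018 -0.97907875]] [0.05880347 0.51608012 1.41918834]
0.1 [-5.49683872e-01 -3.09249523e+00  2.39089622e-03]
```

View pics/scene0.png

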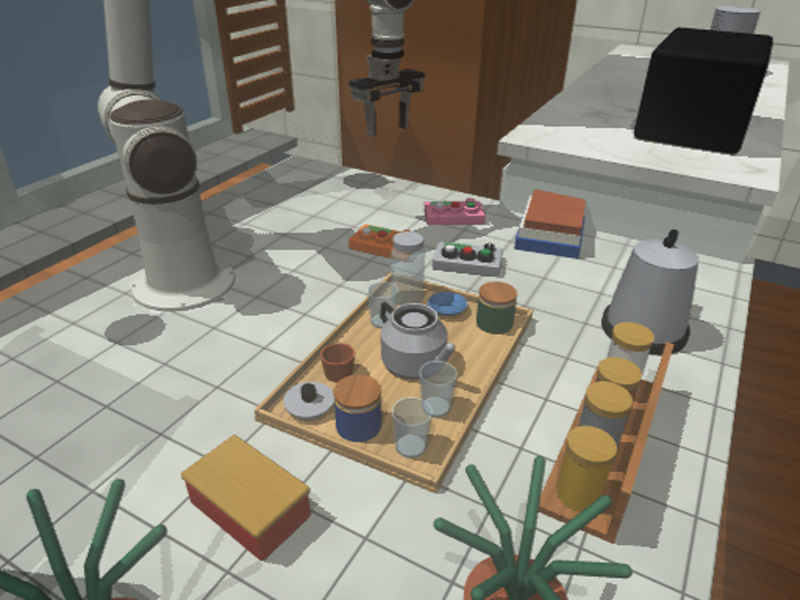

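View pics/top0.png

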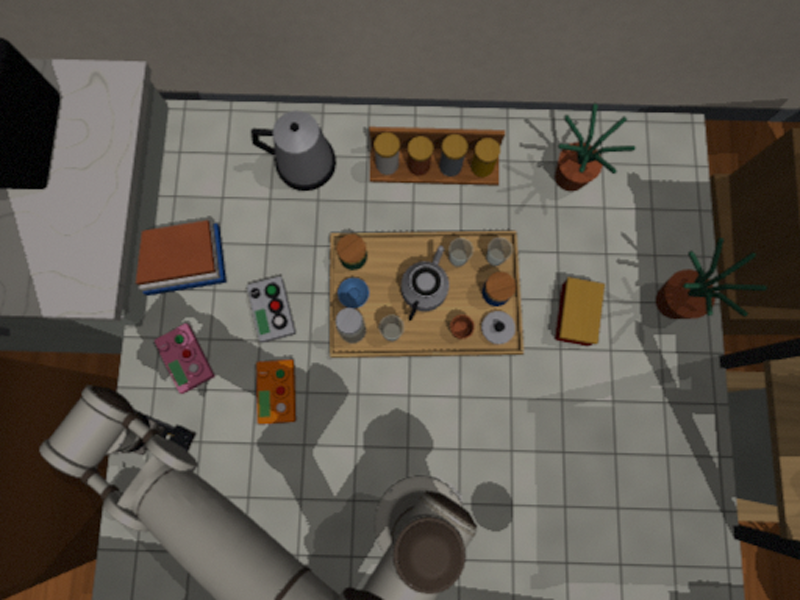

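The top view (800-px scale) shows three timers: grey steel at (270,307), orange at (275,392) and pink at (184,357). The grey one fits, with green (271,290), red (275,306) and white (279,322) keys. The pot is at (424,284), its lid at (498,326), the green caddy at (350,248) and the blue caddy at (498,286). The jar is at (349,323). Next I'll get coarse positions and then take wrist views.

```bash
cat > h.py <<'E'
import numpy as np,cv2,pickle
from scipy.spatial.transform import Rotation as Ro
def ray(c,u,v,z):
    R,t=np.array(c["R"]),np.array(c["t"]); C=-R.T@t
    d=R.T@np.array([(u-c["cx"])/c["fx"],(v-c["cy"])/c["fy"],1]); return C+d*(z-C[2])/d[2]
def proj(c,X):
    p=np.array(c["R"])@np.array(X)+np.array(c["t"]); return p[0]/p[2]*c["fx"]+c["cx"],p[1]/p[2]*c["fy"]+c["cy"]
def tri(obs): # [(cam,u,v)]
    A=[];b=[]
    for c,u,v in obs:
        R,t=np.array(c["R"]),np.array(c["t"]);n=[(u-c["cx"])/c["fx"],(v-c["cy"])/c["fy"]]
        for i in(0,1): A.append(R[i]-n[i]*R[2]); b.append(n[i]*t[2]-t[i])
    return np.linalg.lstsq(np.array(A),np.array(b),rcond=None)[0]
def down(yaw): # tool y axis at angle yaw in the world, pointing down
    y=np.array([np.cos(yaw),np.sin(yaw),0]);z=np.array([0,0,-1.]);x=np.cross(y,z)
    return Ro.from_matrix(np.c_[x,y,z]).as_rotvec()
E
python3 - <<'E'
from h import *
from workcell import bot
c=pickle.load(open("cams.pkl","rb"))["top"]
for n,u,v,z in [("knob",499,326,.049),("pot",426,282,.108),("green",350,248,.086),("blue",499,286,.086),("kw",279,322,.033),("kr",275,306,.033),("kg",271,290,.033),("jar",350,320,.148),("bowl",460,325,.053),("g",458,248,.08),("g",497,248,.08),("g",391,325,.08),("TL",331,233,.025),("BR",521,354,.025)]:
    print(n,ray(c,u/1.5625,v/1.5625,z).round(3))
R=Ro.from_rotvec(bot.current_tool_rot()).as_matrix();print(R.round(2))
w=bot.read_camera("wrist");C=-np.array(w["R"]).T@w["t"];print("wrist in tool",R.T@(C-bot.current_ee_pos()),w["fx"],(np.array(w["R"])@R).round(2))
for y in(0,np.pi/2,-np.pi/2,np.pi):
  for p in([.5,.13,.3],[.5,-.13,.3]): print(y,p,bot.inverse_kinematics(p,down(y)))
E
```

```text
knob [ 0.465 -0.184  0.049]
pot [ 0.555 -0.002  0.108]
green [0.64  0.183 0.086]
blue [ 0.556 -0.178  0.086]
kw [0.462 0.353 0.033]
kr [0.502 0.365 0.033]
kg [0.542 0.378 0.033]
jar [0.452 0.171 0.148]
bowl [ 0.464 -0.089  0.053]
g [ 0.649 -0.08   0.08 ]
g [ 0.652 -0.175  0.08 ]
g [0.455 0.078 0.08 ]
TL [0.697 0.238 0.025]
BR [ 0.401 -0.241  0.025]
[[-0.94  0.34 -0.  ]
 [ 0.34  0.94 -0.  ]
 [ 0.   -0.   -1.  ]]
wrist in tool [ 0.06708055  0.00027936 -0.16981807] 305.3695534401247 [[ 0.    1.   -0.  ]
 [-0.97  0.   -0.24]
 [-0.24  0.    0.97]]
0 [0.5, 0.13, 0.3] [ 2.01485895e-02 -3.92877262e-02  1.63632638e+00 -4.44089210e-16
  1.54455400e+00  2.01485895e-02]
0 [0.5, -0.13, 0.3] [-4.88587528e-01 -3.92877262e-02  1.63632638e+00 -4.44089210e-16
  1.54455400e+00 -4.88587528e-01]
1.5707963267948966 [0.5, 0.13, 0.3] [ 2.01485895e-02 -3.92877262e-02  1.63632638e+00 -4.44089210e-16
  1.54455400e+00 -1.55064774e+00]
1.5707963267948966 [0.5, -0.13, 0.3] [-0.48858753 -0.03928773  1.63632638  0.          1.544554   -2.05938385]
-1.5707963267948966 [0.5, 0.13, 0.3] [ 2.01485895e-02 -3.92877262e-02  1.63632638e+00 -4.44089210e-16
  1.54455400e+00  1.59094492e+00]
-1.5707963267948966 [0.5, -0.13, 0.3] [-4.88587528e-01 -3.92877262e-02  1.63632638e+00 -4.44089210e-16
  1.54455400e+00  1.08220880e+00]
3.141592653589793 [0.5, 0.13, 0.3] None
3.141592653589793 [0.5, -0.13, 0.3] [-0.48858753 -0.03928773  1.63632638  0.          1.544554    2.65300513]
```

```bash
python3 - <<'E'
from h import *
from workcell import bot
d=pickle.load(open("cams.pkl","rb"))
for n,p in(("w1",[.53,.27,.24]),("w2",[.52,-.11,.24])):
    bot.goto(p,down(np.pi/2)); c=bot.read_camera("wrist"); d[n]=c; cv2.imwrite(f"pics/{n}.png",cv2.resize(c["pixels"],(800,600),interpolation=cv2.INTER_CUBIC))
pickle.dump(d,open("cams.pkl","wb"))
print(bot.current_clock(),bot.current_ee_pos())
E
```

```text
3.2417 [ 0.52027804 -0.10892856  0.24002607]
```

View pics/w1.png

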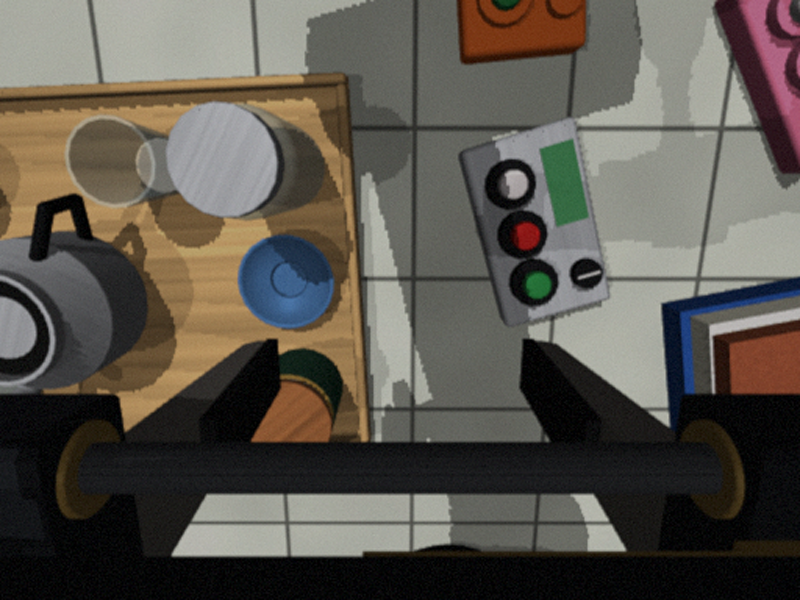

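View pics/w2.png

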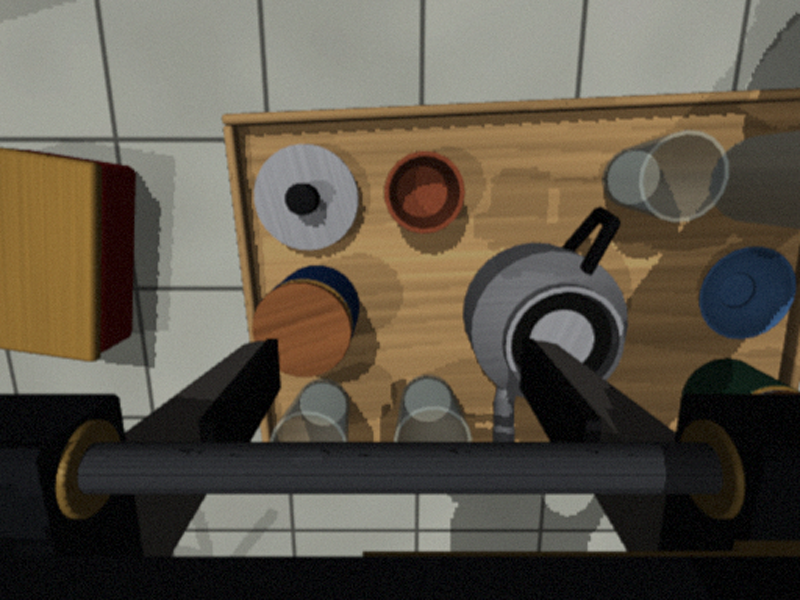

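```bash
python3 - <<'E'
from h import *
from workcell import bot
d=pickle.load(open("cams.pkl","rb"))
bot.goto([.66,.07,.26],down(np.pi/2)); c=bot.read_camera("wrist"); d["w3"]=c; cv2.imwrite(f"pics/w3.png",cv2.resize(c["pixels"],(800,600),interpolation=cv2.INTER_CUBIC))
pickle.dump(d,open("cams.pkl","wb"))
k=1.5625;t=d["top"]
for n,w,u,v,a,b in[("knob","w2",303,199,499,325.5),("blue","w2",303,326,499,286),("kw","w1",512,183,279,322),("kr","w1",525,236,275,306),("kg","w1",538,284,271,290)]:
    print(n,tri([(d[w],u/k,v/k),(t,a/k,b/k)]).round(4))
for n,w,u,v,zs in[("knob","w2",303,199,[.049]),("flange","w2",306,197,[.026]),("blue","w2",303,326,[.08,.086]),("potrim","w2",566,339,[.108]),("kw","w1",513,184,[.03,.036]),("kg","w1",538,285,[.03,.036]),("jar","w1",223,159,[.148]),("bowl","w2",425,191,[.053])]:
    for z in zs: print(n,ray(d[w],u/k,v/k,z).round(4))
E
```

```text
knob [ 0.4682 -0.1846  0.0348]
blue [ 0.5602 -0.1813  0.0666]
kw [0.4642 0.3567 0.0258]
kr [0.5035 0.3674 0.0342]
kg [0.5314 0.3671 0.0859]
knob [ 0.4673 -0.1803  0.049 ]
flange [ 0.4667 -0.1824  0.026 ]
blue [ 0.5561 -0.1785  0.08  ]
blue [ 0.5542 -0.1772  0.086 ]
potrim [0.5561 0.0023 0.108 ]
kw [0.4655 0.3589 0.03  ]
kw [0.4655 0.3575 0.036 ]
kg [0.5455 0.3839 0.03  ]
kg [0.5442 0.3822 0.036 ]
jar [0.452  0.1779 0.148 ]
bowl [ 0.4613 -0.0902  0.053 ]
```

View pics/w3.png

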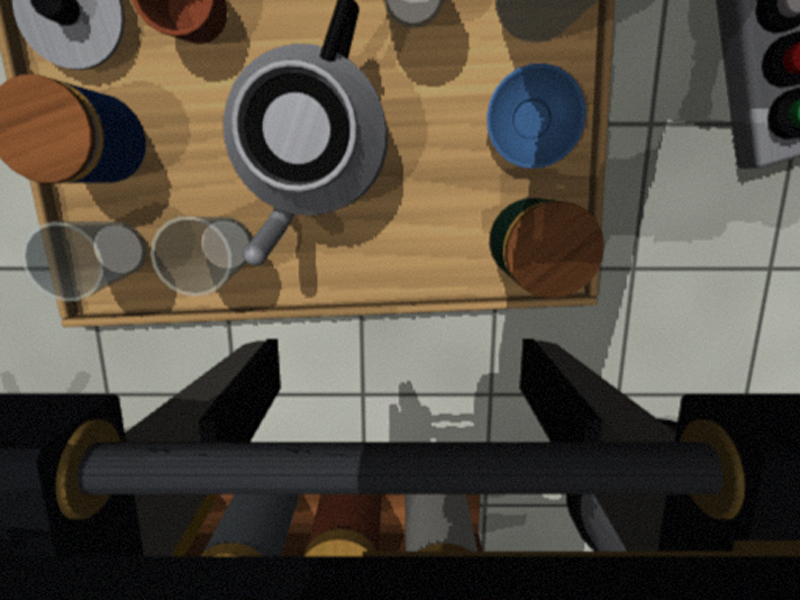

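```bash
python3 - <<'E'
from h import *
from workcell import bot
d=pickle.load(open("cams.pkl","rb"));k=1.5625
for n,w,u,v,z in[("pot","w3",296,127,.108),("green","w3",554,247,.086),("green","w3",554,247,.080)]:
    print(n,ray(d[w],u/k,v/k,z).round(4))
o=down(np.pi/2); g=[.467,-.1815]
bot.goto([*g,.14],o); bot.set_gripper(.6,20)
c=bot.read_camera("wrist"); d["w4"]=c
bot.line_to([*g,.030]); print(bot.current_contact_force().round(1))
bot.set_gripper(0,20); print("open",bot.current_opening(),bot.current_grip_force(),bot.current_ee_pos(),bot.current_contact_force())
bot.line_to([*g,.17]); print("open",bot.current_opening(),bot.current_contact_force())
e=bot.read_camera("wrist"); d["w5"]=e
cv2.imwrite("pics/w45.png",np.hstack([x["pixels"][::1,:400] for x in(c,e)]))
pickle.dump(d,open("cams.pkl","wb"));print(bot.current_clock())
E
```

```text
pot [0.5599 0.0034 0.108 ]
green [0.6397 0.1811 0.086 ]
green [0.6405 0.1831 0.08  ]
[-0.3  0.4  0.3]
open 0.25718232707943883 20.00043958425522 [ 0.46724115 -0.18175691  0.03035324] [-0.73208343 -0.09019646  2.97054322]
open 0.25248174843294835 [ 0.03286625  0.05356769 -1.4576234 ]
8.8333
```

View pics/w45.png

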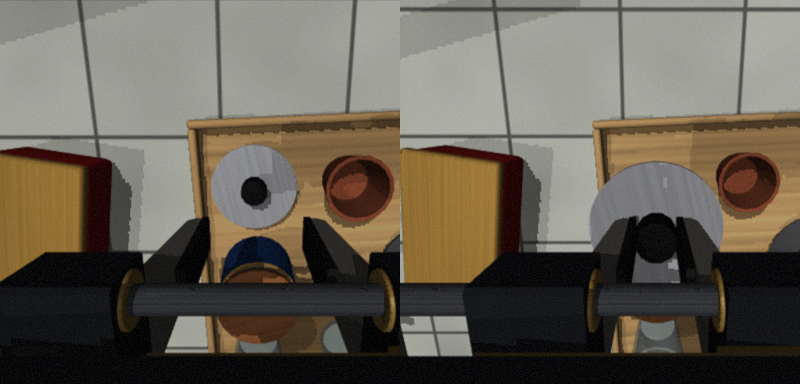

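```bash
python3 - <<'E'
from h import *
from workcell import bot
d=pickle.load(open("cams.pkl","rb"))
p=bot.current_ee_pos()
k=ray(d["w5"],257,238.5,p[2]+.0186); print("knob in hand off",k-p)
# w4 knob and flange before the grasp
print(ray(d["w4"],254,191,.049),ray(d["w4"],254,186.5,.026))
# pot rim ellipse: bright rim around dark seal in w3
g=cv2.cvtColor(d["w3"]["pixels"],cv2.COLOR_BGR2GRAY)
m=((g<60)*255).astype(np.uint8); m[:, :140]=0;m[:,240:]=0;m[135:]=0;m[:30]=0
cs,_=cv2.findContours(m,cv2.RETR_EXTERNAL,cv2.CHAIN_APPROX_NONE)
for c in sorted(cs,key=cv2.contourArea)[-2:]:
    e=cv2.fitEllipse(c);print(e,[ray(d["w3"],*e[0],z).round(4) for z in(.1,.108)])
c=bot.read_camera("wrist");print(d["w3"]["t"])
E
```

```text
knob in hand off [-0.00314016  0.00083089  0.0186    ]
[ 0.4649472  -0.18274481  0.049     ] [ 0.46624047 -0.18286242  0.026     ]
((194.98095703125, 93.89220428466797), (62.74079132080078, 87.90806579589844), 129.83682250976562) [array([0.5714, 0.0068, 0.1   ]), array([0.5719, 0.0083, 0.108 ])]
((187.48828125, 79.88874053955078), (68.87489318847656, 74.91173553466797), 152.78433227539062) [array([ 5.578e-01, -2.000e-04,  1.000e-01]), array([0.5586, 0.0015, 0.108 ])]
[-0.06920008 -0.67892441  0.27429505]
```

```bash
python3 - <<'E'
from h import *
from workcell import bot
o=down(np.pi/2); q=np.array([.5605,.002])
bot.goto([*q,.175],o); bot.hold(.3); f0=bot.current_contact_force()
for z in(.14,.135,.131,.128,.126,.1245,.1235):
    bot.line_to([*q,z],max_speed=.06); f=bot.current_contact_force()-f0; print(z,f.round(1))
    if f[2]>5: break
c=bot.read_camera("scene");cv2.imwrite("pics/s1.png",cv2.resize(c["pixels"][170:260,220:330],None,fx=5,fy=5,interpolation=cv2.INTER_CUBIC))
print(bot.current_clock(),bot.current_ee_pos())
E
```

```text
0.14 [1.7 0.3 0.3]
0.135 [ 2.  -0.4 -0.3]
0.131 [ 1.4 -0.9  0.1]
0.128 [-0.  -0.1 -0.4]
0.126 [ 0.6 -0.7 -0.1]
0.1245 [ 1.   0.4 -0.6]
0.1235 [ 0.6 -0.6 -0.4]
12.3 [0.56049941 0.00199009 0.12348761]
```

View pics/s1.png

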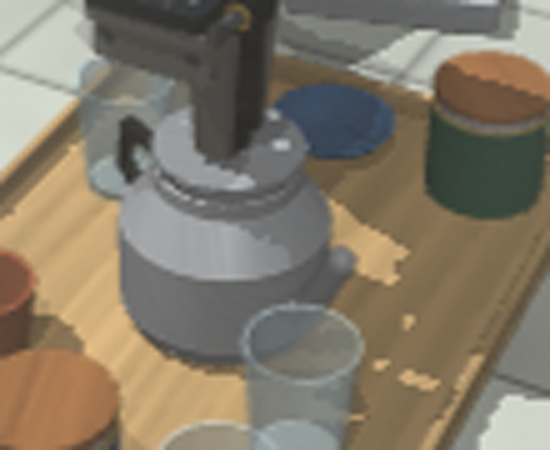

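The crop shows the lid centred, with its plug inside the mouth. I'll release it and press it home.

```bash
cat >> h.py <<'E'
def press(bot,xy,z0,zmin,fmax,step=.001,speed=.03):
    """go down in steps from z0 until fmax or zmin; returns the log"""
    bot.line_to([*xy,z0],max_speed=.12); bot.hold(.2); f0=bot.current_contact_force()[2]; z=z0; L=[]
    while z>zmin:
        z-=step; bot.line_to([*xy,z],max_speed=speed)
        f=bot.current_contact_force()[2]-f0; L.append((round(bot.current_ee_pos()[2]*1e3,1),round(f,1)))
        if f>fmax: break
    return L
E
python3 - <<'E'
from h import *
from workcell import bot
q=np.array([.5605,.002])
bot.line_to([*q,.1225],max_speed=.06); print(bot.current_contact_force())
bot.set_gripper(.5); bot.line_to([*q,.165]); bot.set_gripper(0,20)
q[0]-=.002
print(press(bot,q,.145,.1325,28)); print(bot.current_clock())
bot.line_to([*q,.18])
c=bot.read_camera("scene");cv2.imwrite("pics/s2.png",cv2.resize(c["pixels"][170:260,220:330],None,fx=5,fy=5,interpolation=cv2.INTER_CUBIC))
E
```

```text
[ 0.05506101  1.09492628 -1.77280206]
[(np.float64(144.1), np.float64(0.3)), (np.float64(142.9), np.float64(0.9)), (np.float64(141.9), np.float64(0.2)), (np.float64(141.3), np.float64(2.9)), (np.float64(140.8), np.float64(4.8)), (np.float64(140.0), np.float64(6.3)), (np.float64(139.1), np.float64(6.8)), (np.float64(138.1), np.float64(7.5)), (np.float64(137.2), np.float64(7.6)), (np.float64(136.2), np.float64(7.2)), (np.float64(135.4), np.float64(8.3)), (np.float64(135.3), np.float64(14.1)), (np.float64(135.3), np.float64(20.1))]
18.0417
```

View pics/s2.png

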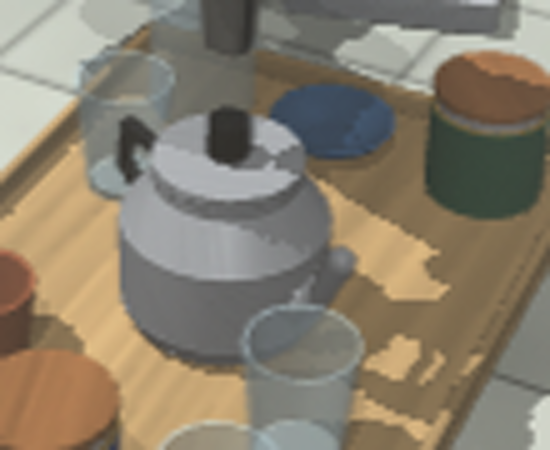

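The lid stopped hard at 135 mm, which is home, and it sits flush. Caddies next.

```bash
python3 - <<'E'
from h import *
from workcell import bot
o=down(np.pi/2)
for n,q in(("blue",[.555,-.178]),("green",[.640,.182])):
    bot.line_to([*bot.current_ee_pos()[:2],.18],max_speed=.2); bot.goto([*q,.13],o)
    print(n,[(float(a),float(b)) for a,b in press(bot,q,.091,.0735,28)],bot.current_clock())
    bot.line_to([*q,.13],max_speed=.25)
bot.line_to([.66,.10,.26],max_speed=.3); c=bot.read_camera("wrist"); s=bot.read_camera("scene")
cv2.imwrite("pics/f1.png",np.hstack([cv2.resize(c["pixels"][:220],(400,172)),cv2.resize(s["pixels"][160:310,150:350],(400,300))[:172]]) if 0 else cv2.resize(s["pixels"][160:320,160:360],(750,600),interpolation=cv2.INTER_CUBIC))
print(bot.current_clock())
E
```

```text
blue [(90.2, 0.2), (88.9, -0.5), (87.9, -0.5), (86.9, -0.8), (85.9, -0.2), (84.9, -0.6), (83.9, -0.8), (83.4, 3.2), (82.7, 5.4), (81.8, 6.3), (80.8, 7.4), (79.8, 6.1), (78.8, 6.3), (77.8, 6.7), (76.8, 6.3), (76.0, 7.3), (75.9, 12.1), (75.8, 19.1)] 24.7583
green [(90.2, -1.7), (88.9, -0.1), (87.9, -1.2), (86.9, -0.1), (85.9, -0.2), (84.9, -0.3), (83.9, -0.5), (83.0, 0.2), (82.7, 4.4), (82.0, 6.9), (81.0, 6.9), (80.0, 5.7), (79.0, 6.6), (78.0, 6.4), (77.0, 7.2), (76.0, 6.8), (75.9, 10.6), (75.9, 14.3)] 32.1
33.2417
```

View pics/f1.png

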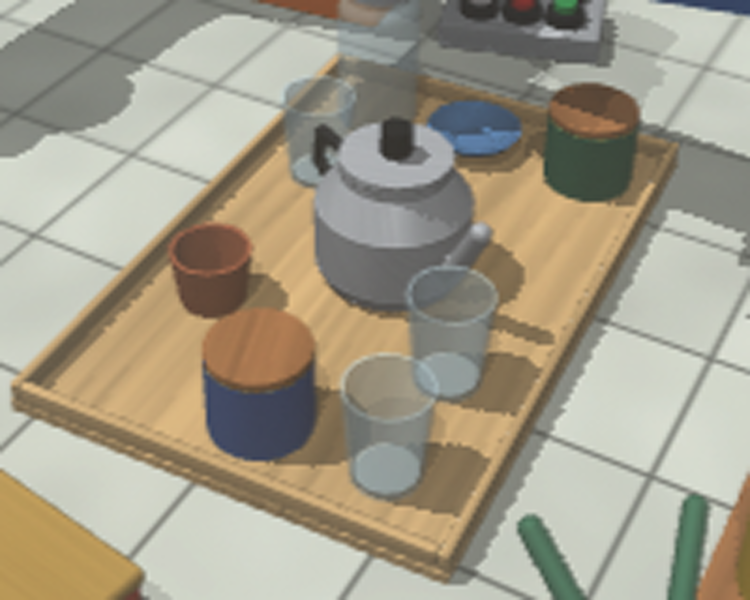

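Both caddy lids stopped hard at 76 mm, which is home, and nothing else has moved. Next is a close view of the grey timer's keys from two poses.

```bash
python3 - <<'E'
from h import *
from workcell import bot
o=down(np.pi/2); P=[[.60,.31,.16],[.60,.43,.16]]; cs=[]
for p in P:
    bot.goto(p,o); bot.hold(.1); cs.append(bot.read_camera("wrist"))
O={}
for c in cs:
    hsv=cv2.cvtColor(c["pixels"],cv2.COLOR_BGR2HSV); H,S,V=cv2.split(hsv)
    for n,z,m in(("kw",[.4655,.358],(S<45)&(V>110)),("kr",[.505,.3705],((H<8)|(H>172))&(S>150)&(V>60)),("kg",[.5447,.383],(H>50)&(H<85)&(S>100)&(V>50))):
        u,v=proj(c,[*z,.035]); w=np.zeros(H.shape,np.uint8); cv2.circle(w,(int(u),int(v)),22,255,-1)
        mm=(m*w).astype(np.uint8); k,_,st,ce=cv2.connectedComponentsWithStats(mm)
        L=[(st[i][4],ce[i].round(1),st[i][2:4]) for i in range(1,k) if st[i][4]>40]; L.sort(key=lambda a:-a[0]); print(n,round(u),round(v),L[:3])
        if L:O.setdefault(n,[]).append((c,*L[0][1]))
for n in O: print(n,tri(O[n]).round(4))
pickle.dump(cs,open("tim.pkl","wb"))
cv2.imwrite("pics/t.png",np.hstack([cv2.resize(c["pixels"][0:220,140:400],(400,338),interpolation=cv2.INTER_CUBIC) for c in cs])); print(bot.current_clock())
E
```

```text
kw 311 34 [(np.int32(460), array([310. ,  30.2]), array([23, 25], dtype=int32))]
kr 323 81 [(np.int32(482), array([321.5,  78. ]), array([24, 25], dtype=int32))]
kg 334 126 [(np.int32(418), array([332.3, 122.4]), array([23, 24], dtype=int32))]
kw 175 35 [(np.int32(432), array([168.1,  31.5]), array([23, 24], dtype=int32))]
kr 192 83 [(np.int32(457), array([184.5,  79.6]), array([24, 25], dtype=int32))]
kg 207 127 [(np.int32(389), array([199.6, 124.3]), array([22, 22], dtype=int32))]
kw [0.4654 0.355  0.0477]
kr [0.5036 0.3667 0.0477]
kg [0.5416 0.3782 0.0484]
35.0417
```

View pics/t.png

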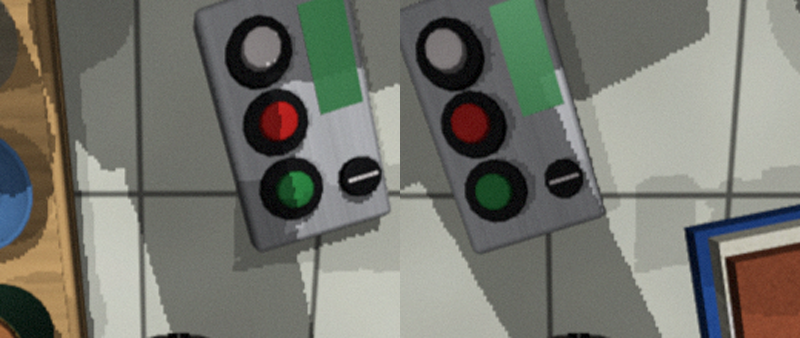

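The crops confirm it: the grey timer has white (260,47), red (278,121) and green (295,188) keys. Their spacing is 79.7 mm against a nominal 80, with tops at z ≈ 48 mm.

```bash
python3 - <<'E'
from h import *
from workcell import bot
o=down(np.deg2rad(106.9))
for n,q in(("white",[.4654,.355]),("green",[.5416,.3782])):
    bot.goto([*q,.09],o)
    print(n,[(float(a),float(b)) for a,b in press(bot,q,.053,.034,14)],bot.current_clock())
    bot.line_to([*q,.09],max_speed=.12); bot.hold(.1)
    if n=="white" : w=bot.current_ee_pos()
print(bot.current_clock())
E
```

```text
white [(52.2, 0.6), (50.9, 0.3), (49.9, 0.6), (49.2, 1.8), (48.1, 1.5), (47.1, 1.9), (46.1, 4.0), (45.1, 4.5), (44.4, 5.7), (44.3, 11.8), (44.1, 18.0)] 39.1667
green [(52.2, 1.6), (50.9, 1.2), (49.9, 1.4), (49.2, 2.1), (48.2, 3.0), (47.1, 1.8), (46.2, 3.6), (45.2, 4.0), (44.4, 5.2), (44.3, 10.8), (44.2, 15.0)] 43.6417
44.2917
```

```bash
python3 - <<'E'
from workcell import bot
bot.line_to([.5416,.3782,.2],max_speed=.2); bot.hold(.2); print(bot.job_done(),bot.current_clock())
E
```

```text
the job is handed in; nothing more can be done
the job is handed in; nothing more can be done
```

The job is handed in at about 45 s: the pot lid and both caddy lids were pressed to their hard stops, then the white key and the green key were each pressed through the full 5 mm and let up, without pressing the red key.

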